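# Roll a sample tube up to the gauge pad and nip it

### The arm

A 6-joint arm with a two-finger parallel gripper is mounted at the origin on the work surface. World frame = base frame: x ahead of the robot, y to its left, z up, the work surface at z = 0. Lengths are in m, angles in rad, forces in N, time in s.
With the tool pointing down it reaches from about 0.25 to 0.775 m from the base axis. Payload 4 kg.
Tool frame: the origin (TCP) lies between the finger pads; the fingertips stand 14 mm ahead of it and the grasp point (between the pads) lies 5 mm behind it (robot.nose_length is the distance from the TCP to the fingertips, in m); z points along the fingers, y is the direction in which the jaws open and shut (so a half turn about z gives the same grasp; the last joint's range is limited). The gripper opens to 94 mm and grips with 3 to 60 N. Pads are 16 mm wide; open, the fingers measure 119 mm over their backs; the gripper's body (75 mm by 177 mm) begins 78 mm behind the grasp point.
Start: joints at [-1.205, 0.087, 1.371, -0, 1.684, -0.103], TCP at [0.248, -0.491, 0.22] pointing down, gripper open.
Joint ranges: [-3.1, 3.1], [-0.76, 2.03], [0.27, 2.55], [-1.08, 4.22], [0.17, 2.65], [-2.57, 2.57]. Speed limits (rad/s): [2.79, 2.79, 3.14, 3.14, 3.14, 3.14].

### API

Orientations are given as [roll, pitch, yaw] about the fixed x, y, z axes, in that order (R = Rz(yaw) Ry(pitch) Rx(roll)).
In Python, from bench import robot, eyes, finder gives the robot as it stands.
- The arm moves only by the tool play_rows, never from a script. Its argument "rows" is a list of rows, each an object with "linear": the shift along the tool's x, y, z in cm, a list of three; "spin": the turn about the tool's z in degrees. A call has 1 to 12 rows; each row shifts and turns the commanded pose from where the row before left it, along the tool's axes as they then stand; what a row does not reach is not made up. A row lasts 1/12 s, in which the tool goes at most 41.7 mm and 7.16 degrees, less where a joint would pass 70% of its speed; a pose out of reach is approached as far as the arm can. A call with a gripper value outside its range is refused whole. "claw" is the finger opening in cm, from 0 to 9.4, set as the call begins (left out, the last holds). The fingers move at their own pace and stop on an object; the grip force is fixed at half the most. Time passes only in rows, so rows that do not move let the fingers close. It gives the time, the measured TCP pose, the force and the opening at its end, in the units of the state.
- robot.get_obs(): the state, without advancing time (a new reading comes with each control period).
- eyes.snapshot(name): name is "scene" or "top" or "wrist"; returns a dict with "frame" (480x640x3 uint8, red, green, blue), "fx", "fy", "cx", "cy" (pixels), "dist" ([k1, k2, p1, p2, k3] as OpenCV has them; the pictures are not rectified), "rvec" (rotation vector, rad) and "tvec" (3), from world to camera coordinates, as OpenCV has them; the wrist camera has in their place "mount" (4x4, takes a point from camera to tool coordinates, whose origin is the TCP and whose axes are the flange's). Camera axes: x right, y down, z forward; pixel columns grow to the right and rows downward; lengths in m; the calibration is good to about 2 mm. A picture is of the moment at which its call begins: read the wrist's pose just before it. There is no depth.
- robot.close_job(): hands the job in, once; it reports no verdict.
Trained networks look in a picture, given as the dict that the camera call returned (one of the last four; its "shot" number tells which), for a name from the list of things; names that differ only in an ending like _2 or _b are one class to them, and where a whole thing is asked for, a point or a joint stands for the part that bears it (a point fixed in the world has none). Each returns a list of dicts, best first, with "conf" (0 to 1); they miss things now and then, are a little off and sometimes report something else, mostly with a low value. They report only what shows in the picture. A call takes as long as a camera call.
- finder.silhouettes(picture, name): "pixels" (480x640 bool, what is visible of it) and "box" ([centre column, centre row, width, height] in pixels, round what is visible of it).
The state is a dict: "time": time; "joint_positions": joint angles; "qvel": joint speeds; "joint_torque": joint torques, N m; "tool_pos": TCP position; "ee_rot": TCP orientation; "wrist_force": force on the tool from outside, world axes, zero at the start; "wrist_torque": the same for the moment, N m; "width": finger opening in m.
Only numpy, scipy, OpenCV 4.12 (cv2) and the standard library are available. Lean on these libraries where they do the work, as an engineer would, in place of code of your own. Each camera call takes 0.05 s, during which the arm holds its last target. There are 200 camera calls.

### The job

With the fingers, roll the amber sample tube along the bench by pushing its side (do not pick it up) until you feel it press on the orange sprung pad with a light 2 to 3 N, stop there without driving the pad in, and take the fingers off so that it lies still, the red jaw still parked. Then slide the red jaw up behind it until the tube is nipped between jaw and pad, the pad pressing on it with about 4 N, and let go. Be gentle with the glass and leave the other things on the table where they are.

Things in the scene. Friction and masses are not known exactly. Their poses are not given: they have to be found in the camera images.
- bench: Grey tube bench, fixed: plate 150 mm (x) by 370 mm (y -175 to +195), with a black level bed 20 mm above the table between two kerbs that stand 8 mm above the bed, leaving a lane 116 mm wide centred on x = 0. Origin at table height, z up. The tube rolls along the bench's +y, from the red jaw towards the gauge.
- tube: Sealed amber glass tube with white ends, a plain cylinder 32 mm across, 100 mm long, 80 to 170 g, lying loose across the lane. Origin mid-length on its axis, 16 mm above the bed; its x is the cylinder axis (within 3 degrees of the bench's x), y and z turn as it rolls. About 0.2 N keeps it rolling; it soon stops by itself. Starts 49 mm or more clear of the jaw, 55 mm or more from the pad.
- gauge: Gauge: fixed white end block, 120 (x) by 12 (y) by 40 mm tall, at the bench's +y end; origin at bed height under its middle, axes as the bench's. It carries a blue carriage (90 mm wide, 51 mm tall over its knob), locked at a setting that differs each time, with the orange pad in front. Touching pad or carriage counts as touching the gauge.
- pad_zone (a point): Fixed point on the bench lane where the pad face stands on average, at the height of the pad's middle (18 mm above bed). The pad is a plate 90 mm wide, 4 to 32 mm above the bed, flat face to -y. Its untouched face lies up to 15 mm before or beyond this point: not reported, to be felt or seen. It yields on a spring of 1.2 N/mm from zero force; travel 8 mm.
- jaw: Red jaw: sliding bar across the lane, 100 mm (x) by 20 mm (y), 2 to 32 mm above the bed. Origin at bed height under its middle, axes as the bench's. Slides only along the bench's y, from 135 mm on the -y side of the bench's origin to 80 mm on the +y side; parked within 20 mm of its -y end. Push it on its back (-y) face or move it by its fin.
- jaw_fin (a point): Middle of the top of the jaw's black upright fin, 34 mm (x) by 10 mm (y), 31 to 57 mm above the bed. The jaw needs about 9 N to slide either way, plus whatever the pad presses back through the tube, and stays where it is left.
- vial_a: small clear glass vial with a blue cap, 28 mm across, 55 mm tall, standing on the table beside the bench; origin under its middle. Leave it alone.
- vial_b: small amber vial with a red cap, 28 mm across, 55 mm tall, standing on the table beside the bench; origin under its middle. Leave it alone.
- tape: roll of white tape lying flat, 90 mm across, 22 mm tall; origin under its middle. Leave it alone.
- jar: clear glass jar with a white cap, 76 mm across, 100 mm tall; origin under its middle. Leave it alone.
- amber: amber bottle with a black cap, 60 mm across, 130 mm tall; origin under its middle. Leave it alone.
- hdpe: white plastic bottle with a blue cap, 68 mm across, 150 mm tall; origin under its middle. Leave it alone.
- beaker: open glass beaker, 68 mm across, 85 mm tall; origin under its middle. Leave it alone.

How it is judged:
On the way, in this order (a step that is already met when the one before it is completed fails the run):
1. the fingers, on the tube's side, have rolled it until it presses the gauge pad with 0.5 to 6 N for 0.2 s, stopped there (slower than 6 mm/s), the jaw still parked (moved less than 6 mm) (contact force between tube and gauge between 0.5 and 6 N and contact force between the fingers and tube above 0.1 N and linear speed of tube below 0.006 m/s and distance of jaw from where it was at the start of the episode below 0.006 m), for 0.2 s.
2. the fingers are off the tube and it lies still (slower than 10 mm/s), at least 45 mm from where it started, the jaw still parked (moved less than 6 mm) (contact force between the fingers and tube below 0.05 N and linear speed of tube below 0.01 m/s and distance of tube from where it was at the start of the episode above 0.045 m and distance of jaw from where it was at the start of the episode below 0.006 m), for 0.3 s.
At the end, for the whole second after the job is handed in: The tube lies on the bed across the lane (within 0.1 rad, its axis under 42 mm above the table), at rest, nipped between the jaw (more than 1 N) and the gauge pad, which presses on it with 1.5 to 7 N (contact force between tube and gauge between 1.5 and 7 N and contact force between tube and jaw above 1 N and angle between the x axis of tube and the x axis of bench, either way round below 0.1 rad and z of tube in the frame of bench below 0.042 m and linear speed of tube below 0.01 m/s); the robot touches nothing.
It fails at once if the tube is pressed on the gauge with more than 9 N (pad driven in) (contact force between tube and gauge above 9 N).
It fails at once if the fingers press the tube with more than 12 N (contact force between the fingers and tube above 12 N).
It fails at once if the tube is lifted more than 12 mm off the bed (z of tube in the frame of bench above 0.048 m).
It fails at once if a bystander is moved more than 20 mm (distance of any of vial_a, vial_b, tape, jar, amber, hdpe, beaker from where it was at the start of the episode above 0.02 m).
It also fails if it takes over 72 s, if anything falls off the work surface, if the arm or the gripper's body presses on something with over 40 N, if the wrist force passes 120 N, or if a joint passes its speed limit or range.

## Working session

There is one attempt and no reset: what is moved stays moved. The work goes in short steps, Python scripts to look and compute and a tool call to move; the robot and the scene stay as the last step left them, time stands still between calls to the robot, and variables do not carry over. Pictures are saved under pics/ and viewed, about 8 in all and at most 12, crops included, and the job is handed in when it is done.

Besides the shell and the picture viewer there is one more tool, called after "Request:" in YAML: its name, and indented under it one key for each argument. play_rows: Moves the arm, as the interface text tells. Its arguments: {"type":"object","properties":{"rows":{"type":"array"},"claw":{"type":"number"}},"required":["rows"]}

```bash
mkdir -p pics; ls; python3 - <<'E'
from bench import robot, eyes, finder
import cv2
o=robot.get_obs(); print({k:(v if not hasattr(v,'round') else v.round(3)) for k,v in o.items()})
for n in ("scene","top"):
    s=eyes.snapshot(n); cv2.imwrite(f"pics/{n}0.png",s["frame"][:,:,::-1])
    print(n,[s[k] for k in("fx","fy","cx","cy","dist","rvec","tvec")])
    for t in ("tube","jaw","gauge","bench","jaw_fin"):
        for r in finder.silhouettes(s,t)[:2]: print(t,round(r["conf"],2),[round(float(x)) for x in r["box"]])
E
```

```text
pics
{'time': 0.0, 'joint_positions': array([-1.205,  0.088,  1.372, -0.   ,  1.684, -0.103]), 'qvel': array([-0.001,  0.001, -0.001, -0.001, -0.001, -0.001]), 'joint_torque': array([-1.0000e-03, -3.4018e+01, -3.0243e+01,  7.2000e-02,  3.3000e-02,
       -0.0000e+00]), 'tool_pos': array([ 0.248, -0.49 ,  0.218]), 'ee_rot': array([-3.139, -0.   ,  0.469]), 'wrist_force': array([-0.822, -0.153,  0.012]), 'wrist_torque': array([-0.003,  0.001,  0.057]), 'width': 0.09368969591402902}
scene [521.0133671276308, 521.0133671276308, 312.32511039668293, 242.3037958258095, array([-0.02407694,  0.        ,  0.        ,  0.        ,  0.        ]), array([ 1.37282292,  1.92978856, -1.00754398]), array([ 0.18540666, -0.19328306,  1.59843752])]
tube 0.59 [319, 275, 40, 38]
jaw 0.74 [283, 258, 30, 31]
jaw 0.63 [272, 302, 15, 28]
gauge 0.64 [397, 310, 76, 60]
bench 0.86 [342, 299, 182, 112]
jaw_fin 0.96 [283, 260, 33, 36]
top [434.2945438931517, 434.2945438931517, 324.4766287554796, 233.44623821102974, array([-0.10626369,  0.        ,  0.        ,  0.        ,  0.        ]), array([ 2.14591179, -2.15007301,  0.13040636]), array([-0.01321496,  0.55903138,  0.92606354])]
tube 0.81 [314, 234, 23, 41]
jaw 0.83 [356, 246, 17, 47]
jaw 0.63 [156, 257, 41, 30]
gauge 0.74 [236, 211, 61, 59]
bench 0.75 [294, 232, 174, 100]
jaw_fin 0.66 [356, 245, 23, 49]
```

```bash
python3 - <<'E'
import cv2
a=cv2.imread("pics/top0.png")[150:330,130:450]; cv2.imwrite("pics/top0c.png",cv2.resize(a,None,fx=2.5,fy=2.5,interpolation=cv2.INTER_CUBIC))
E
```

```text
(no output)
```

View pics/top0c.png

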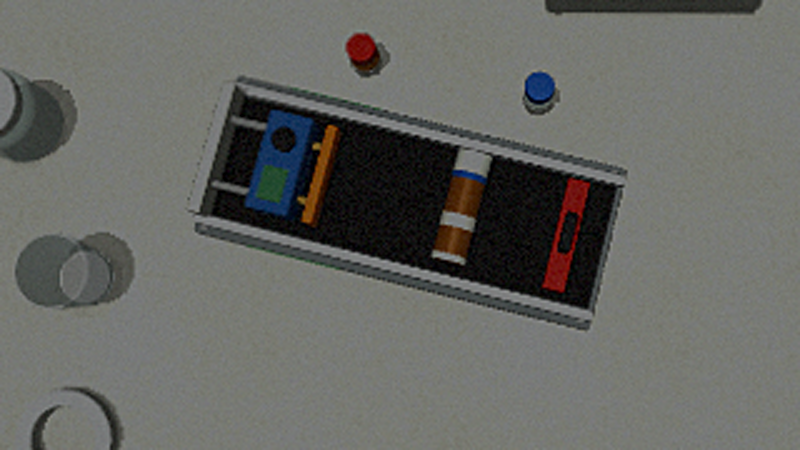

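View pics/scene0.png

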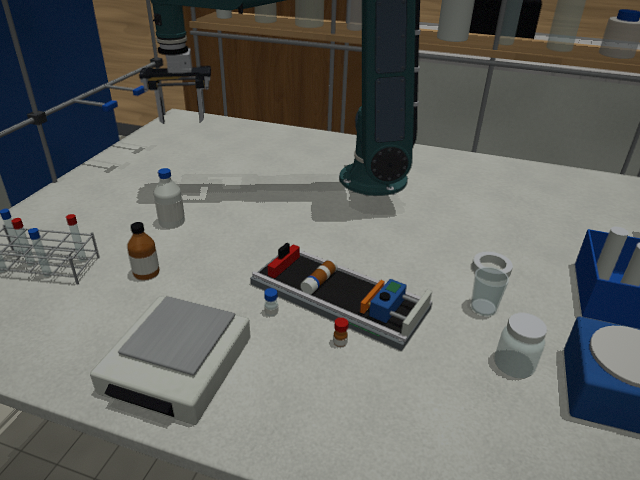

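The top view shows, in crop pixels, the red jaw at (568,235), the tube at (462,207), the orange pad at (320,175), the gauge at the left, and the vials above the bench. The scene view agrees. Next I turn these pixels into positions.

```bash
cat > h.py <<'E'
import numpy as np, cv2
def ray(s,uv,z):
    K=np.array([[s["fx"],0,s["cx"]],[0,s["fy"],s["cy"]],[0,0,1]]); R=cv2.Rodrigues(s["rvec"])[0]
    n=cv2.undistortPoints(np.array(uv,float).reshape(-1,1,2),K,s["dist"]).reshape(-1,2)
    d=np.c_[n,np.ones(len(n))]@R; c=-R.T@np.array(s["tvec"]).ravel()
    return c+d*((np.broadcast_to(z,len(n))-c[2])/d[:,2])[:,None]
E
python3 - <<'E'
from bench import eyes
from h import *
s=eyes.snapshot("top")
f=lambda p:np.array(p)/2.5+[130,150]
c=ray(s,f([(238,78),(627,172),(590,325),(197,225)]),.028)[:,:2]
print(c.round(3),[np.linalg.norm(c[i]-c[i-1]).round(3) for i in range(4)])
v=(c[0]+c[3]-c[1]-c[2]); v/=np.linalg.norm(v); print("ydir",v,np.degrees(np.arctan2(v[1],v[0])))
o=c.mean(0)-0.01*v; u=np.array([v[1],-v[0]])
for n,p,z in [("tubeA",(474,158),.036),("tubeB",(449,256),.036),("tubemid",(462,207),.052),("jaw",(578,182),.052),("jaw2",(554,290),.052),("jawback1",(588,184),.052),("jawback2",(564,290),.052),("fin",(568,233),.077),("padtop",(327,127),.052),("padbot",(303,222),.052),("padR",(338,128),.052),("padR2",(316,224),.052)]:
    w=ray(s,f(p),z)[0,:2]; print(n,w.round(3),"bench",((w-o)@u).round(4),((w-o)@v).round(4))
E
```

```text
[[ 0.682  0.214]
 [ 0.593 -0.141]
 [ 0.456 -0.106]
 [ 0.546  0.247]] [np.float64(0.14), np.float64(0.366), np.float64(0.141), np.float64(0.364)]
ydir [0.24471537 0.96959496] 75.83498639869548
tubeA [ 0.605 -0.003] bench 0.0484 -0.0365
tubeB [0.517 0.019] bench -0.0422 -0.0366
tubemid [0.558 0.007] bench 0.001 -0.038
jaw [ 0.58  -0.095] bench 0.047 -0.1312
jaw2 [ 0.486 -0.073] bench -0.0499 -0.1331
jawback1 [ 0.579 -0.104] bench 0.0474 -0.1401
jawback2 [ 0.486 -0.082] bench -0.0478 -0.1414
fin [ 0.533 -0.084] bench -0.0019 -0.1323
padtop [0.63  0.126] bench 0.0413 0.0957
padbot [0.546 0.146] bench -0.0456 0.0939
padR [0.629 0.117] bench 0.0428 0.0859
padR2 [0.544 0.134] bench -0.0445 0.0823
```

Request:
play_rows:
  rows:
    - {"linear": [0,0,0],"spin": -7}
    - {"linear": [0,0,0],"spin": -7}
    - {"linear": [0,0,0],"spin": -7}
    - {"linear": [0,0,0],"spin": -7}
    - {"linear": [0,0,0],"spin": -7}
    - {"linear": [0,0,0],"spin": -7}
    - {"linear": [0,0,0],"spin": -7}
  claw: 6

```text
time: 1.23
tool_pos: [0.2485, -0.4907, 0.2195]
ee_rot: [3.142, 0.0, 1.33]
wrist_force: [-0.6, -0.9, 0.1]
width: 0.0601
```

Request:
play_rows:
  rows:
    - {"linear": [3.2,1.12,0],"spin": 0}
    - {"linear": [3.2,1.12,0],"spin": 0}
    - {"linear": [3.2,1.12,0],"spin": 0}
    - {"linear": [3.2,1.12,0],"spin": 0}
    - {"linear": [3.2,1.12,0],"spin": 0}
    - {"linear": [3.2,1.12,0],"spin": 0}
    - {"linear": [3.2,1.12,0],"spin": 0}
    - {"linear": [3.2,1.12,0],"spin": 0}
    - {"linear": [3.2,1.12,0],"spin": 0}
    - {"linear": [3.2,1.12,0],"spin": 0}
    - {"linear": [3.2,1.12,0],"spin": 0}

```text
time: 2.15
tool_pos: [0.4546, -0.1779, 0.2198]
ee_rot: [3.141, 0.0, 1.324]
wrist_force: [0.5, -0.9, -0.2]
width: 0.0598
```

Request:
play_rows:
  rows:
    - {"linear": [3.2,1.12,0],"spin": 0}
    - {"linear": [3.2,1.12,0],"spin": 0}
    - {"linear": [3.2,1.12,0],"spin": 0}
    - {"linear": [3.2,1.12,0],"spin": 0}
    - {"linear": [3.0,1.12,0],"spin": 0}
    - {"linear": [0,0,0],"spin": 0}
    - {"linear": [0,0,0],"spin": 0}
    - {"linear": [0,0,0],"spin": 0}

```text
time: 2.82
tool_pos: [0.5465, -0.0403, 0.2193]
ee_rot: [-3.141, 0.001, 1.324]
wrist_force: [-0.4, -0.1, 0.4]
width: 0.0603
```

```bash
python3 - <<'E'
from bench import robot,eyes
import cv2
o=robot.get_obs(); s=eyes.snapshot("wrist"); cv2.imwrite("pics/w1.png",s["frame"][:,:,::-1])
print(o["tool_pos"],o["ee_rot"],s["fx"],s["cx"],s["cy"],s["dist"],s["mount"])
E
```

```text
[ 0.54654929 -0.04032023  0.21932826] [-3.14113746e+00  8.68009097e-04  1.32409899e+00] 346.2720122053121 324.7149119577624 236.8638002929208 [0.01075735 0.         0.         0.         0.        ] [[ 1.10903608e-04 -9.59707504e-01 -2.81000881e-01  8.20599274e-02]
 [ 9.99999905e-01  2.25190175e-04 -3.74422681e-04 -5.59173476e-04]
 [ 4.22614894e-04 -2.81000812e-01  9.59707437e-01 -1.65932325e-01]
 [ 0.00000000e+00  0.00000000e+00  0.00000000e+00  1.00000000e+00]]
```

View pics/w1.png

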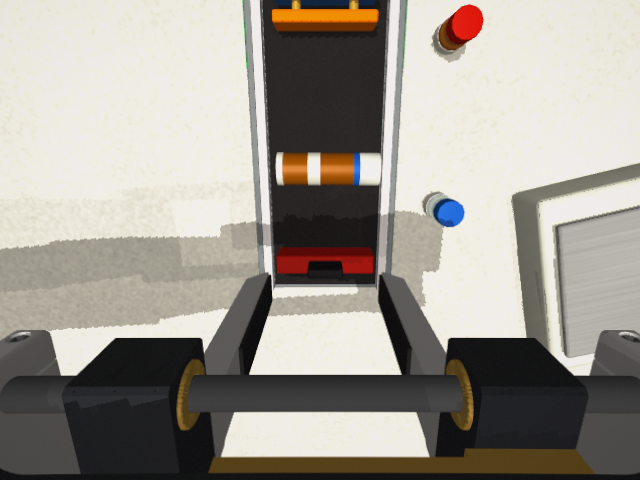

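The wrist view shows the lane nearly vertical and centred at about column 325. The tube spans columns 276–381 at row 168, the jaw spans 277–373 with its front edge at about row 249, and the pad spans 273–378 at rows 10–30. I'll measure from these.

```bash
cat > w.py <<'E'
import numpy as np, cv2
M=np.array([[1.1e-4,-.9597075,-.2810009,.08206],[1,2.25e-4,-3.74e-4,-5.6e-4],[4.2e-4,-.2810008,.9597074,-.1659323],[0,0,0,1]])
def tool(uv,z,tz):   # point at world height z, TCP height tz (tool down) -> tool x,y relative to TCP
    K=np.array([[346.272,0,324.715],[0,346.272,236.864],[0,0,1]])
    n=cv2.undistortPoints(np.array(uv,float).reshape(-1,1,2),K,np.array([.01075735,0,0,0,0])).reshape(-1,2)
    d=np.c_[n,np.ones(len(n))]@M[:3,:3].T; c=M[:3,3]
    return (c+d*((tz-np.broadcast_to(z,len(n))-c[2])/d[:,2])[:,None])[:,:2]
E
python3 - <<'E'
from w import *
P=dict(tubeL=((277,168),.036),tubeR=((381,168),.036),tubeback=((328,186),.036),jawfrontL=((277,249),.052),jawfrontR=((373,249),.052),padL=((273,31),.024),padR=((378,29),.024),padLt=((273,17),.052),kerbL1=((269,250),.028),kerbL2=((261,60),.028),kerbR1=((379,250),.028),kerbR2=((389,60),.028),jawbot=((325,273),.022))
for k,(p,z) in P.items(): print(k,(tool([p],z,.2193)[0]*1000).round(1))
E
```

```text
tubeL [ 51.  -48.1]
tubeR [51.  55.1]
tubeback [33.2  2.6]
jawfrontL [-28.3 -49. ]
jawfrontR [-28.3  48.2]
padL [174.2 -48.4]
padR [175.8  48.4]
padLt [177.5 -44.3]
kerbL1 [-37.4 -61.2]
kerbL2 [149.3 -60.1]
kerbR1 [-37.4  58.3]
kerbR2 [149.3  59.2]
jawbot [-66.7  -0.4]
```

Request:
play_rows:
  rows:
    - {"linear": [0,0,3],"spin": 0}
    - {"linear": [0,0,3],"spin": 0}
    - {"linear": [0,0,3],"spin": 0}
    - {"linear": [0,0,3],"spin": 0}
    - {"linear": [0,0,3],"spin": 0}
    - {"linear": [0,0,1.5],"spin": 0}
    - {"linear": [0,0,1.4],"spin": 0}
    - {"linear": [0,0,0],"spin": 0}
    - {"linear": [0,0,0],"spin": 0}

```text
time: 3.62
tool_pos: [0.5459, -0.0411, 0.0401]
ee_rot: [-3.14, 0.0, 1.322]
wrist_force: [0.5, -0.2, -0.3]
width: 0.0598
```

Request:
play_rows:
  rows:
    - {"linear": [0.5,0,0],"spin": 0}
    - {"linear": [0.5,0,0],"spin": 0}
    - {"linear": [0.3,0,0],"spin": 0}
    - {"linear": [0.2,0,0],"spin": 0}
    - {"linear": [0.2,0,0],"spin": 0}
    - {"linear": [0.2,0,0],"spin": 0}
    - {"linear": [0.2,0,0],"spin": 0}
    - {"linear": [0.2,0,0],"spin": 0}
    - {"linear": [0.2,0,0],"spin": 0}
    - {"linear": [0.2,0,0],"spin": 0}

```text
time: 4.45
tool_pos: [0.5535, -0.0136, 0.0404]
ee_rot: [-3.142, 0.0, 1.324]
wrist_force: [-0.1, 0.3, 0.6]
width: 0.0599
```

Request:
play_rows:
  rows:
    - {"linear": [0.2,0,0],"spin": 0}
    - {"linear": [0.2,0,0],"spin": 0}
    - {"linear": [0.2,0,0],"spin": 0}
    - {"linear": [0.2,0,0],"spin": 0}
    - {"linear": [0.2,0,0],"spin": 0}
    - {"linear": [0.2,0,0],"spin": 0}
    - {"linear": [0.2,0,0],"spin": 0}
    - {"linear": [0.2,0,0],"spin": 0}
    - {"linear": [0.2,0,0],"spin": 0}
    - {"linear": [0.2,0,0],"spin": 0}
    - {"linear": [0.2,0,0],"spin": 0}
    - {"linear": [0.2,0,0],"spin": 0}

```text
time: 5.45
tool_pos: [0.5594, 0.0097, 0.0405]
ee_rot: [3.142, 0.0, 1.324]
wrist_force: [-0.0, 0.3, 0.5]
width: 0.0601
```

Request:
play_rows:
  rows:
    - {"linear": [0.2,0,0],"spin": 0}
    - {"linear": [0.2,0,0],"spin": 0}
    - {"linear": [0.2,0,0],"spin": 0}
    - {"linear": [0.2,0,0],"spin": 0}
    - {"linear": [0.2,0,0],"spin": 0}
    - {"linear": [0.2,0,0],"spin": 0}
    - {"linear": [0.2,0,0],"spin": 0}
    - {"linear": [0.2,0,0],"spin": 0}
    - {"linear": [0.2,0,0],"spin": 0}
    - {"linear": [0.2,0,0],"spin": 0}
    - {"linear": [0.2,0,0],"spin": 0}
    - {"linear": [0.2,0,0],"spin": 0}

```text
time: 6.45
tool_pos: [0.5652, 0.033, 0.0405]
ee_rot: [3.142, 0.0, 1.324]
wrist_force: [0.1, -0.4, -0.4]
width: 0.0601
```

Request:
play_rows:
  rows:
    - {"linear": [0.2,0,0],"spin": 0}
    - {"linear": [0.2,0,0],"spin": 0}
    - {"linear": [0.2,0,0],"spin": 0}
    - {"linear": [0.2,0,0],"spin": 0}
    - {"linear": [0.2,0,0],"spin": 0}
    - {"linear": [0.2,0,0],"spin": 0}
    - {"linear": [0.2,0,0],"spin": 0}
    - {"linear": [0.2,0,0],"spin": 0}
    - {"linear": [0.2,0,0],"spin": 0}
    - {"linear": [0.1,0,0],"spin": 0}
    - {"linear": [0.1,0,0],"spin": 0}
    - {"linear": [0.1,0,0],"spin": 0}

```text
time: 7.45
tool_pos: [0.5703, 0.0533, 0.0405]
ee_rot: [3.142, 0.0, 1.324]
wrist_force: [-0.1, -0.9, 0.6]
width: 0.0599
```

```bash
python3 - <<'E'
from bench import robot,eyes
import cv2
o=robot.get_obs(); s=eyes.snapshot("wrist"); cv2.imwrite("pics/w2.png",s["frame"][:,:,::-1])
print(o["time"],o["tool_pos"],o["wrist_force"])
E
```

```text
7.45 [0.57033724 0.05325378 0.04046815] [-0.07501043 -0.93677026  0.6197483 ]
```

View pics/w2.png

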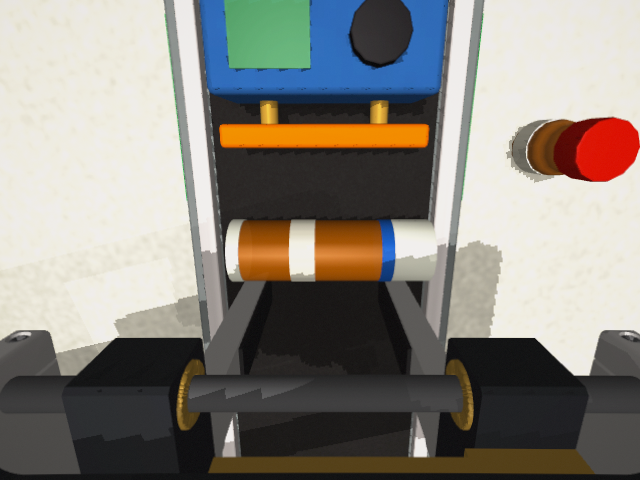

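The tube sits square against the fingers (rows 219–281). The pad is ahead at rows 124–148. I'll compute the gap.

```bash
python3 - <<'E'
from w import *
for n,p,z in [("tubefront",(325,219),.041),("tubefront",(325,219),.036),("tubeback",(325,281),.038),("pad148@top",(325,148),.052),("pad148@bottom",(325,148),.024),("pad124top",(325,124),.052),("padL",(220,148),.052),("padR",(429,148),.052)]:
    print(n,(tool([p],z,.0405)[0]*1000).round(1))
E
```

```text
tubefront [42.7 -0.5]
tubefront [41.6 -0.5]
tubeback [ 8.5 -0.5]
pad148@top [76.8 -0.5]
pad148@bottom [75.9 -0.5]
pad124top [86.7 -0.5]
padL [ 76.8 -45.8]
padR [76.8 44.4]
```

Request:
play_rows:
  rows:
    - {"linear": [0.2,0,0],"spin": 0}
    - {"linear": [0.2,0,0],"spin": 0}
    - {"linear": [0.2,0,0],"spin": 0}
    - {"linear": [0.2,0,0],"spin": 0}
    - {"linear": [0.2,0,0],"spin": 0}
    - {"linear": [0.2,0,0],"spin": 0}
    - {"linear": [0.2,0,0],"spin": 0}
    - {"linear": [0.2,0,0],"spin": 0}
    - {"linear": [0.2,0,0],"spin": 0}
    - {"linear": [0.2,0,0],"spin": 0}
    - {"linear": [0.2,0,0],"spin": 0}
    - {"linear": [0.2,0,0],"spin": 0}

```text
time: 8.5
tool_pos: [0.5762, 0.0766, 0.0405]
ee_rot: [3.142, 0.0, 1.324]
wrist_force: [-0.8, 0.2, -0.4]
width: 0.0601
```

Request:
play_rows:
  rows:
    - {"linear": [0.1,0,0],"spin": 0}
    - {"linear": [0.1,0,0],"spin": 0}
    - {"linear": [0.1,0,0],"spin": 0}
    - {"linear": [0.1,0,0],"spin": 0}
    - {"linear": [0.1,0,0],"spin": 0}
    - {"linear": [0.1,0,0],"spin": 0}
    - {"linear": [0.1,0,0],"spin": 0}
    - {"linear": [0.1,0,0],"spin": 0}

```text
time: 9.17
tool_pos: [0.5781, 0.0843, 0.0405]
ee_rot: [3.142, 0.0, 1.324]
wrist_force: [-0.5, 0.2, 0.2]
width: 0.0599
```

Request:
play_rows:
  rows:
    - {"linear": [0.05,0,0],"spin": 0}
    - {"linear": [0.05,0,0],"spin": 0}
    - {"linear": [0,0,0],"spin": 0}
    - {"linear": [0,0,0],"spin": 0}

```text
time: 9.5
tool_pos: [0.5784, 0.0852, 0.0405]
ee_rot: [-3.142, 0.0, 1.324]
wrist_force: [-0.3, 0.5, 0.2]
width: 0.0601
```

Request:
play_rows:
  rows:
    - {"linear": [0.05,0,0],"spin": 0}
    - {"linear": [0.05,0,0],"spin": 0}
    - {"linear": [0,0,0],"spin": 0}
    - {"linear": [0,0,0],"spin": 0}

```text
time: 9.83
tool_pos: [0.5787, 0.0862, 0.0405]
ee_rot: [3.141, 0.0, 1.324]
wrist_force: [-0.1, 0.6, -0.4]
width: 0.06
```

Request:
play_rows:
  rows:
    - {"linear": [0.05,0,0],"spin": 0}
    - {"linear": [0.05,0,0],"spin": 0}
    - {"linear": [0,0,0],"spin": 0}
    - {"linear": [0,0,0],"spin": 0}

```text
time: 10.17
tool_pos: [0.5789, 0.0872, 0.0405]
ee_rot: [3.141, 0.0, 1.324]
wrist_force: [-0.3, 0.3, -0.2]
width: 0.06
```

Request:
play_rows:
  rows:
    - {"linear": [0.05,0,0],"spin": 0}
    - {"linear": [0.05,0,0],"spin": 0}
    - {"linear": [0,0,0],"spin": 0}
    - {"linear": [0,0,0],"spin": 0}

```text
time: 10.5
tool_pos: [0.5791, 0.088, 0.0405]
ee_rot: [3.142, 0.0, 1.324]
wrist_force: [-0.5, -1.0, -0.0]
width: 0.0597
```

Request:
play_rows:
  rows:
    - {"linear": [0.05,0,0],"spin": 0}
    - {"linear": [0,0,0],"spin": 0}
    - {"linear": [0,0,0],"spin": 0}

```text
time: 10.75
tool_pos: [0.5792, 0.0883, 0.0405]
ee_rot: [3.142, 0.001, 1.324]
wrist_force: [-1.2, -1.3, -0.3]
width: 0.06
```

Request:
play_rows:
  rows:
    - {"linear": [0.05,0,0],"spin": 0}
    - {"linear": [0,0,0],"spin": 0}
    - {"linear": [0,0,0],"spin": 0}

```text
time: 11.0
tool_pos: [0.5793, 0.0888, 0.0405]
ee_rot: [3.142, 0.001, 1.324]
wrist_force: [-1.1, -2.5, 0.8]
width: 0.0606
```

Request:
play_rows:
  rows:
    - {"linear": [0,0,0],"spin": 0}

```text
time: 11.08
tool_pos: [0.5793, 0.0888, 0.0405]
ee_rot: [3.142, 0.001, 1.324]
wrist_force: [-1.5, -2.3, 1.0]
width: 0.0599
```

Request:
play_rows:
  rows:
    - {"linear": [0,0,0],"spin": 0}
    - {"linear": [0,0,0],"spin": 0}
    - {"linear": [0,0,0],"spin": 0}
    - {"linear": [0,0,0],"spin": 0}
    - {"linear": [0,0,0],"spin": 0}

```text
time: 11.5
tool_pos: [0.5794, 0.089, 0.0405]
ee_rot: [3.142, 0.0, 1.324]
wrist_force: [-0.8, -2.9, -0.1]
width: 0.0599
```

Request:
play_rows:
  rows:
    - {"linear": [-0.04,0,0],"spin": 0}
    - {"linear": [-0.04,0,0],"spin": 0}
    - {"linear": [-0.04,0,0],"spin": 0}
    - {"linear": [-0.04,0,0],"spin": 0}
    - {"linear": [-0.04,0,0],"spin": 0}
    - {"linear": [-0.04,0,0],"spin": 0}
    - {"linear": [-0.04,0,0],"spin": 0}
    - {"linear": [-0.04,0,0],"spin": 0}
    - {"linear": [-0.04,0,0],"spin": 0}
    - {"linear": [0,0,0],"spin": 0}
    - {"linear": [0,0,0],"spin": 0}

```text
time: 12.42
tool_pos: [0.5785, 0.0855, 0.0405]
ee_rot: [3.142, 0.0, 1.324]
wrist_force: [0.1, 0.4, -0.4]
width: 0.0604
```

Request:
play_rows:
  rows:
    - {"linear": [-0.2,0,0],"spin": 0}
    - {"linear": [-0.4,0,0],"spin": 0}
    - {"linear": [-0.8,0,0],"spin": 0}
    - {"linear": [-1,0,0],"spin": 0}
    - {"linear": [-1.2,0,0],"spin": 0}
    - {"linear": [0,0,0],"spin": 0}
    - {"linear": [0,0,0],"spin": 0}
    - {"linear": [0,0,0],"spin": 0}
    - {"linear": [0,0,0],"spin": 0}
    - {"linear": [0,0,0],"spin": 0}

```text
time: 13.25
tool_pos: [0.5698, 0.0509, 0.0405]
ee_rot: [3.141, -0.0, 1.324]
wrist_force: [0.2, -0.4, 0.8]
width: 0.06
```

```bash
python3 - <<'E'
from bench import robot,eyes
import cv2
o=robot.get_obs(); s=eyes.snapshot("wrist"); cv2.imwrite("pics/w3.png",s["frame"][:,:,::-1])
print(o["time"],o["tool_pos"],o["wrist_force"])
E
```

```text
13.25 [0.56978004 0.05093751 0.04051558] [ 0.22488041 -0.41576538  0.80726337]
```

View pics/w3.png

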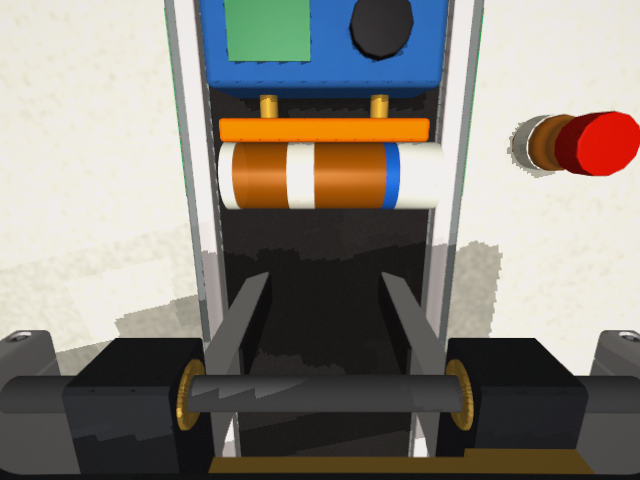

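The tube (rows 143–209) lies still and square just in front of the pad (rows 118–142), with the fingers clear. Next I go up, over the jaw and down behind it.

Request:
play_rows:
  rows:
    - {"linear": [0,0,-2],"spin": 0}
    - {"linear": [0,0,-3],"spin": 0}
    - {"linear": [0,0,-3],"spin": 0}
    - {"linear": [-2.5,0,-0.5],"spin": 0}
    - {"linear": [-3.0,0,0],"spin": 0}
    - {"linear": [-3.0,0,0],"spin": 0}
    - {"linear": [-3.0,0,0],"spin": 0}
    - {"linear": [-3.0,0,0],"spin": 0}
    - {"linear": [-2.9,0,0],"spin": 0}
    - {"linear": [0,0,0],"spin": 0}
    - {"linear": [0,0,0],"spin": 0}

```text
time: 14.22
tool_pos: [0.527, -0.1189, 0.1255]
ee_rot: [3.141, -0.0, 1.322]
wrist_force: [0.7, -0.0, 0.8]
width: 0.0601
```

```bash
python3 - <<'E'
from bench import robot,eyes
import cv2
o=robot.get_obs(); s=eyes.snapshot("wrist"); cv2.imwrite("pics/w4.png",s["frame"][:,:,::-1])
print(o["time"],o["tool_pos"],o["wrist_force"])
E
```

```text
14.2167 [ 0.52701736 -0.1189008   0.12551004] [ 0.72815972 -0.04616212  0.751599  ]
```

View pics/w4.png

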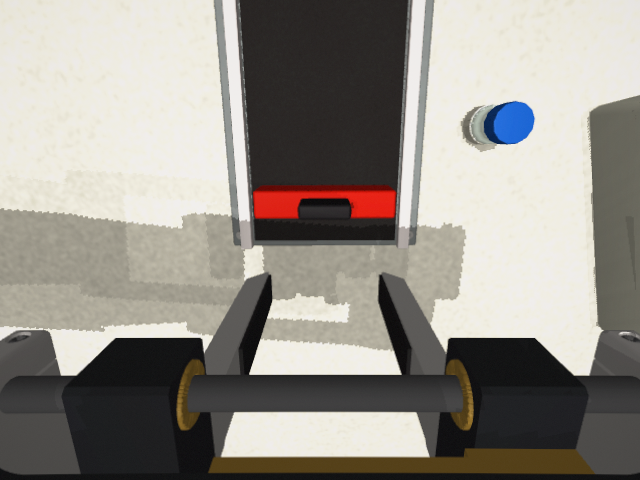

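The jaw shows at rows 187–219 (columns 254–396) and the bench end at row 243. The fingers line up with its back.

```bash
python3 - <<'E'
from w import *
for p,z in [((325,219),.052),((325,243),.02),((325,187),.022),((254,205),.052),((396,205),.052)]: print((tool([p],z,.1255)[0]*1000).round(1))
E
```

```text
[25.2 -0.5]
[-2.7 -0.4]
[43.6 -0.4]
[ 35.2 -50.2]
[35.2 49.3]
```

Request:
play_rows:
  rows:
    - {"linear": [0,0,2.5],"spin": 0}
    - {"linear": [0,0,2.5],"spin": 0}
    - {"linear": [0,0,2],"spin": 0}
    - {"linear": [0,0,1.5],"spin": 0}
    - {"linear": [0,0,0],"spin": 0}
    - {"linear": [0.5,0,0],"spin": 0}
    - {"linear": [0.5,0,0],"spin": 0}
    - {"linear": [0.3,0,0],"spin": 0}
    - {"linear": [0.2,0,0],"spin": 0}
    - {"linear": [0.2,0,0],"spin": 0}
    - {"linear": [0.2,0,0],"spin": 0}
    - {"linear": [0.2,0,0],"spin": 0}

```text
time: 15.27
tool_pos: [0.5327, -0.1012, 0.0423]
ee_rot: [3.138, 0.007, 1.324]
wrist_force: [-2.6, -8.4, 3.9]
width: 0.0601
```

Request:
play_rows:
  rows:
    - {"linear": [0.3,0,0],"spin": 0}
    - {"linear": [0.3,0,0],"spin": 0}
    - {"linear": [0.3,0,0],"spin": 0}
    - {"linear": [0.3,0,0],"spin": 0}
    - {"linear": [0.3,0,0],"spin": 0}
    - {"linear": [0.3,0,0],"spin": 0}
    - {"linear": [0.3,0,0],"spin": 0}
    - {"linear": [0.3,0,0],"spin": 0}
    - {"linear": [0.3,0,0],"spin": 0}
    - {"linear": [0.3,0,0],"spin": 0}
    - {"linear": [0.3,0,0],"spin": 0}
    - {"linear": [0.3,0,0],"spin": 0}

```text
time: 16.27
tool_pos: [0.5413, -0.0664, 0.0422]
ee_rot: [3.139, 0.007, 1.324]
wrist_force: [-2.7, -9.7, 3.3]
width: 0.0598
```

Request:
play_rows:
  rows:
    - {"linear": [0.4,0,0],"spin": 0}
    - {"linear": [0.4,0,0],"spin": 0}
    - {"linear": [0.4,0,0],"spin": 0}
    - {"linear": [0.4,0,0],"spin": 0}
    - {"linear": [0.4,0,0],"spin": 0}
    - {"linear": [0.4,0,0],"spin": 0}
    - {"linear": [0.4,0,0],"spin": 0}
    - {"linear": [0.4,0,0],"spin": 0}
    - {"linear": [0.4,0,0],"spin": 0}
    - {"linear": [0.4,0,0],"spin": 0}
    - {"linear": [0.4,0,0],"spin": 0}
    - {"linear": [0.4,0,0],"spin": 0}

```text
time: 17.27
tool_pos: [0.5531, -0.0197, 0.0423]
ee_rot: [3.139, 0.007, 1.324]
wrist_force: [-2.9, -8.7, 4.5]
width: 0.0595
```

Request:
play_rows:
  rows:
    - {"linear": [0.4,0,0],"spin": 0}
    - {"linear": [0.4,0,0],"spin": 0}
    - {"linear": [0.4,0,0],"spin": 0}
    - {"linear": [0.4,0,0],"spin": 0}
    - {"linear": [0.4,0,0],"spin": 0}
    - {"linear": [0.4,0,0],"spin": 0}
    - {"linear": [0.4,0,0],"spin": 0}
    - {"linear": [0.4,0,0],"spin": 0}
    - {"linear": [0.4,0,0],"spin": 0}
    - {"linear": [0.4,0,0],"spin": 0}
    - {"linear": [0.4,0,0],"spin": 0}
    - {"linear": [0.4,0,0],"spin": 0}

```text
time: 18.27
tool_pos: [0.5648, 0.0269, 0.0422]
ee_rot: [3.139, 0.007, 1.324]
wrist_force: [-3.5, -8.7, 5.0]
width: 0.0602
```

Request:
play_rows:
  rows:
    - {"linear": [0.3,0,0],"spin": 0}
    - {"linear": [0.3,0,0],"spin": 0}
    - {"linear": [0.3,0,0],"spin": 0}
    - {"linear": [0.3,0,0],"spin": 0}
    - {"linear": [0.2,0,0],"spin": 0}
    - {"linear": [0.2,0,0],"spin": 0}
    - {"linear": [0.2,0,0],"spin": 0}
    - {"linear": [0.2,0,0],"spin": 0}
    - {"linear": [0.1,0,0],"spin": 0}
    - {"linear": [0.1,0,0],"spin": 0}

```text
time: 19.1
tool_pos: [0.5701, 0.0482, 0.0422]
ee_rot: [3.139, 0.006, 1.324]
wrist_force: [-2.7, -8.5, 5.4]
width: 0.0604
```

Request:
play_rows:
  rows:
    - {"linear": [0.2,0,0],"spin": 0}
    - {"linear": [0.2,0,0],"spin": 0}
    - {"linear": [0.2,0,0],"spin": 0}
    - {"linear": [0.2,0,0],"spin": 0}
    - {"linear": [0.15,0,0],"spin": 0}
    - {"linear": [0.15,0,0],"spin": 0}
    - {"linear": [0.1,0,0],"spin": 0}
    - {"linear": [0.1,0,0],"spin": 0}
    - {"linear": [0.1,0,0],"spin": 0}
    - {"linear": [0.1,0,0],"spin": 0}
    - {"linear": [0.1,0,0],"spin": 0}
    - {"linear": [0.1,0,0],"spin": 0}

```text
time: 20.1
tool_pos: [0.5743, 0.0647, 0.0422]
ee_rot: [3.139, 0.006, 1.324]
wrist_force: [-2.6, -9.0, 5.3]
width: 0.0598
```

```bash
python3 - <<'E'
from bench import robot,eyes
import cv2
o=robot.get_obs(); s=eyes.snapshot("wrist"); cv2.imwrite("pics/w5.png",s["frame"][:,:,::-1])
print(o["time"],o["tool_pos"],o["wrist_force"],.245*o["tool_pos"][0]+.97*o["tool_pos"][1])
E
```

```text
20.1 [0.57426694 0.06470088 0.04223045] [-2.6327337  -8.96711379  5.28109001] 0.20345525429022893
```

View pics/w5.png

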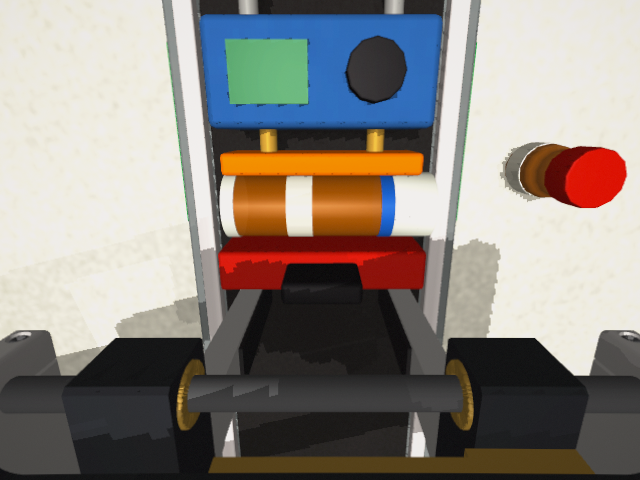

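The tube (rows 173–236) lies between the jaw (front at about row 238) and the pad (rows 152–175), almost touching both. Now small steps while watching the force.

Request:
play_rows:
  rows:
    - {"linear": [0.05,0,0],"spin": 0}
    - {"linear": [0.05,0,0],"spin": 0}
    - {"linear": [0.05,0,0],"spin": 0}
    - {"linear": [0.05,0,0],"spin": 0}
    - {"linear": [0.05,0,0],"spin": 0}
    - {"linear": [0.05,0,0],"spin": 0}

```text
time: 20.65
tool_pos: [0.575, 0.0675, 0.0422]
ee_rot: [3.139, 0.006, 1.324]
wrist_force: [-3.4, -9.0, 5.3]
width: 0.06
```

Request:
play_rows:
  rows:
    - {"linear": [0.05,0,0],"spin": 0}
    - {"linear": [0.05,0,0],"spin": 0}

```text
time: 20.82
tool_pos: [0.5752, 0.0684, 0.0422]
ee_rot: [3.139, 0.007, 1.324]
wrist_force: [-2.7, -10.1, 5.4]
width: 0.0601
```

Request:
play_rows:
  rows:
    - {"linear": [0.05,0,0],"spin": 0}
    - {"linear": [0.05,0,0],"spin": 0}

```text
time: 20.98
tool_pos: [0.5754, 0.069, 0.0422]
ee_rot: [3.139, 0.008, 1.324]
wrist_force: [-3.6, -9.7, 5.1]
width: 0.0597
```

Request:
play_rows:
  rows:
    - {"linear": [0.05,0,0],"spin": 0}
    - {"linear": [0.05,0,0],"spin": 0}

```text
time: 21.15
tool_pos: [0.5755, 0.0696, 0.0423]
ee_rot: [3.14, 0.008, 1.324]
wrist_force: [-4.0, -11.3, 6.1]
width: 0.0597
```

Request:
play_rows:
  rows:
    - {"linear": [0.05,0,0],"spin": 0}
    - {"linear": [0.05,0,0],"spin": 0}

```text
time: 21.32
tool_pos: [0.5757, 0.0702, 0.0422]
ee_rot: [3.14, 0.009, 1.323]
wrist_force: [-2.7, -11.7, 6.1]
width: 0.0602
```

Request:
play_rows:
  rows:
    - {"linear": [0.05,0,0],"spin": 0}
    - {"linear": [0.05,0,0],"spin": 0}

```text
time: 21.48
tool_pos: [0.5758, 0.0709, 0.0423]
ee_rot: [3.14, 0.009, 1.323]
wrist_force: [-3.8, -12.0, 6.7]
width: 0.0598
```

Request:
play_rows:
  rows:
    - {"linear": [0,0,0],"spin": 0}

```text
time: 21.57
tool_pos: [0.5758, 0.071, 0.0422]
ee_rot: [3.14, 0.009, 1.323]
wrist_force: [-4.3, -11.8, 6.1]
width: 0.0598
```

Displacement past pad onset gives about 4.4 N and the wrist-force rise gives about 3.3 N, so this is in range. I back off and lift.

Request:
play_rows:
  rows:
    - {"linear": [-0.1,0,0],"spin": 0}
    - {"linear": [-0.2,0,0],"spin": 0}
    - {"linear": [-0.5,0,0],"spin": 0}
    - {"linear": [-1,0,0],"spin": 0}
    - {"linear": [-1.2,0,0],"spin": 0}
    - {"linear": [0,0,-1],"spin": 0}
    - {"linear": [0,0,-2.5],"spin": 0}
    - {"linear": [0,0,-2.5],"spin": 0}
    - {"linear": [0,0,-2],"spin": 0}
    - {"linear": [0,0,0],"spin": 0}
    - {"linear": [0,0,0],"spin": 0}

```text
time: 22.48
tool_pos: [0.5697, 0.0467, 0.1224]
ee_rot: [3.138, -0.001, 1.324]
wrist_force: [0.5, 0.1, 0.7]
width: 0.0597
```

```bash
python3 - <<'E'
from bench import robot,eyes
import cv2
o=robot.get_obs(); s=eyes.snapshot("wrist"); cv2.imwrite("pics/w6.png",s["frame"][:,:,::-1])
print(o["time"],o["tool_pos"],o["wrist_force"])
E
```

```text
22.4833 [0.56971622 0.04672301 0.12237154] [0.46449258 0.08957177 0.70220658]
```

View pics/w6.png

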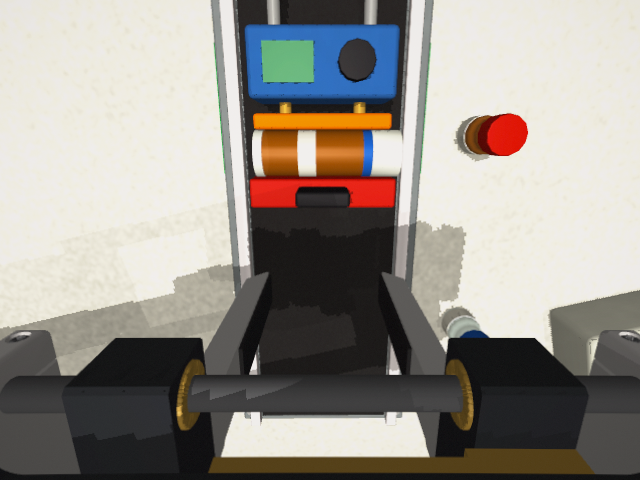

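The tube (rows 129–177) is nipped squarely between the pad and the jaw (rows 178–207), with the fingers clear. I hand in.

```bash
python3 -c "
from bench import robot
print(robot.close_job())"
```

```text
the job is handed in; nothing more can be done
None
```

The tube is nipped between the red jaw and the orange pad, and I handed the job in at about 22.5 s on the robot's clock. No verdict was reported.

- **Rolling the tube:** I pushed it with two spread fingers until it pressed the pad with about 2.5–3 N, held there for about 0.5 s, then backed off slowly. A wrist picture showed it lying still and square, about a millimetre or less from the pad, with the jaw not yet touched.
- **Closing the jaw:** I pushed on the jaw's back face until the tube was nipped, then withdrew and lifted the fingers.
- **Pad force:** My two estimates differ. Travel past the point of contact gives about 4.4 N, and the rise in wrist force gives about 3.3 N. Both are within the 1.5–7 N limits.
- **Last checks:** The final wrist picture shows the tube square between jaw and pad and the fingers touching nothing. Wrist force was back at its noise level, below 1 N. The red- and blue-capped vials were in view and looked undisturbed; I did not look at the other bystanders again.

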